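# Pin the seal chest's inner lid shut and hold up the outer lid alone

## Robot

A 6-joint arm with a two-finger parallel gripper is mounted at the origin on the work surface. World frame = base frame: x ahead of the robot, y to its left, z up, the work surface at z = 0. Lengths are in m, angles in rad, forces in N, time in s.
With the tool pointing down it reaches from about 0.325 to 0.9 m from the base axis. Payload 6.1 kg.
Tool frame: the origin (TCP) lies midway between the tips of the shut fingers; the grasp point (between the pads) lies 19 mm behind it (manip.pinch_z is the distance from the TCP to the grasp point, in m); z points along the fingers, y is the line along which they close (so a half turn about z gives the same grasp; the last joint's range is limited). The gripper opens to 87 mm and grips with 3 to 60 N. Pads are 19 mm wide; open, the fingers measure 117 mm over their backs; the gripper's body (75 mm by 190 mm) begins 51 mm behind the grasp point.
Start: joints at [-0.126, 0.22, 1.526, -0, 1.395, -0.126], TCP at [0.625, -0, 0.223] pointing down, gripper open.
Joint ranges: [-2.98, 2.98], [-0.91, 2.08], [0.09, 2.57], [-1.24, 4.39], [0.2, 2.65], [-2.68, 2.68]. Speed limits (rad/s): [2.57, 2.57, 3.01, 3.14, 3.14, 3.14].

## Interface

Orientations are given as a 3x3 rotation matrix whose columns are the frame's x, y, z axes.
In Python, from rig import observe, imaging, manip gives the robot as it stands.
- The arm moves only by the tool drive_tool, never from a script. Its argument "plan" is a list of rows, each a list of 3 entries, a list of its own where there are three numbers: the gripper's target within -1 to 1 (fully open at 1, half-way at 0, shut at -1), then the shift along the world's x, y, z in units of 25 mm (1.0 is 25 mm), then the turn about the world's z in rad. In form: [[claw, [x, y, z], spin], ...]. A call has 1 to 8 rows; each row shifts and turns the commanded pose from where the row before left it; what a row does not reach is not made up. A row lasts 1/10 s, in which the tool goes at most 50 mm and 8.59 degrees, less where a joint would pass 70% of its speed; a pose out of reach is approached as far as the arm can. A call is refused whole if a number of a shift passes 1 or a number of a turn 0.15, either way. A call with a gripper value outside its range is refused whole. The fingers move at their own pace and stop on an object; "squeeze" is the grip in N (left out, the last holds). Time passes only in rows, so rows that do not move let the fingers close. It gives the time, the measured TCP pose, the force, the opening and the grip force at its end, in the units of the state.
- observe(): the state, without advancing time (a new reading comes with each control period).
- imaging.get_image(name): name is "scene" or "side" or "wrist"; returns the picture (480x640x3 uint8, red, green, blue); there is no depth.
- imaging.camera_model(name): a dict with "fov_y" (degrees; the focal length in pixels is half the picture's height over the tangent of half this angle, whatever the lens; pixels are square), "cx", "cy" (the principal point, pixels), "dist" ([k1, k2, p1, p2, k3] as OpenCV has them; the pictures are not rectified), "rvec" (rotation vector, rad) and "tvec" (3), from world to camera coordinates, as OpenCV has them; the wrist camera has in their place "hand_eye" (4x4, takes a point from camera to tool coordinates, whose origin is the TCP and whose axes are the flange's). Camera axes: x right, y down, z forward; pixel columns grow to the right and rows downward; lengths in m; the calibration is good to about 2 mm. A picture is of the moment at which its call begins: read the wrist's pose just before it. camera_model takes no time and is no camera call.
- manip.finish_job(): hands the job in; it is judged then, once.
The state is a dict: "time": time; "qpos": joint angles; "qd": joint speeds; "tau": joint torques, N m; "eef_pos": TCP position; "eef_rot": TCP orientation; "ft_force": force on the tool from outside, world axes, zero at the start; "torque": the same for the moment, N m; "finger_gap": opening from 0.0 (shut) to 1.0 (fully open); "grip_force": force on a finger pad.
Only numpy, scipy, OpenCV 4.12 (cv2) and the standard library are available. Lean on these libraries where they do the work, as an engineer would, in place of code of your own. Each camera call takes 0.05 s, during which the arm holds its last target. There are 200 camera calls.

## Task

The two marble seals are in the bamboo chest: close it by its handle, lowering the two nested lids together without letting them slam, then push the loose lock pin all the way home through the hole in the inner lid's hasp and on into the chest's front wall. Then lift the outer lid alone by its handle, the inner lid staying shut on the chest, and finish while still holding the outer lid by the handle about half open (45 degrees), so that I can lay the seal prints on the inner lid. Leave the pad case, the bowl and the brush stand where they are.

Things in the scene. Friction and masses are not known exactly. Their poses are not given: they have to be found in the camera images.
- chest: Fixed bamboo chest, 150 (x) x 220 (y) x 80 mm high without lids. Origin: centre of its underside. x points level from front wall (pin hole) to back wall (hinge), z up; the front faces the robot's left (+y) within 30 degrees. Two nested lids turn on one hinge rod along the back wall's top edge; at the start both stand open together, just past upright, leaning on a stop.
- lid_hinge (a point): Middle of the hinge rod, on the chest: 75 mm behind the chest's centre (its +x) and 80 mm above the shelf. Axes as the chest's; both lids turn about its y axis.
- outer_lid (a joint): Opening angle of the outer lid, rad: 0 shut, 1.6 fully open (start). The outer lid is a bamboo cap 150 x 220 mm, 28 mm high over the rim when shut, about 0.45 kg with its handle; it falls shut if let go below about 1.3 rad.
- lid_handle (a point): Bail handle on the outer lid: round steel bar 10 mm thick, 90 mm long, parallel to the hinge, on two legs. Origin: middle of the bar. Lid shut: the bar is 40 mm above the lid's top (68 mm above the hinge rod) and 130 mm from the rod towards the chest's front (20 mm behind the lid's front edge). Axes turn with the lid; when shut they are the chest's.
- inner_lid (a joint): Angle by which the outer lid has parted from the inner lid, rad: 0 nested together (start). The inner lid is a 6 mm bamboo board inside the outer lid. The shared hinge rod is stiff: the inner lid goes up and down with the outer lid unless something holds it back.
- inner_lid_mid (a point): Middle of the inner lid's upper face; z is square to the board, upright when the inner lid is shut (then 86 mm above the shelf).
- hasp_hole (a point): Centre of the 13 mm hole in the inner lid's steel hasp, on its outer face. The hasp plate, 32 wide and 5 thick, hangs from the inner lid's front edge through a notch in the outer lid. Lids shut: it stands 2 mm in front of the front wall, its hole level and exactly before the wall's hole; axes then as the chest's (they turn with the inner lid).
- wall_hole (a point): Centre of the mouth of the 13 mm hole in the chest's front wall, on the wall's outer face, 55 mm above the shelf and 25 mm below the rim. Axes as the chest's: x points into the hole, which runs level through 28 mm of wood into the chest, with free space for the pin behind it.
- pin: Loose lock pin lying on the shelf: square beech grip 50 long, 16 x 16 mm, and steel shaft 9 mm thick, 60 mm long with tapered point; about 30 g. x runs along the pin to the point. Origin: on the underside, 8 mm below the axis, where grip meets shaft. The grip cannot pass the hole: pushed home, its end rests on the hasp plate.
- pin_grip (a point): Middle of the pin's grip, on its axis; x towards the point, 85 mm away.
- pin_tip (a point): The point of the pin, on its axis.
- pad_case: Bystander: black plastic seal pad case, shut, 70 x 110 x 23 mm; origin: centre of its underside.
- bowl: Bystander: white ceramic grinding bowl, 100 mm across, 42 mm high; origin: centre of its underside.
- brush_stand: Bystander: stainless steel brush stand with three hung brushes, foot 90 x 200 mm, 240 mm high; origin: centre of its underside.
Things that resemble listed ones, but are neither listed nor needed, are in the scene too. There is more than one size of the pin; the one meant has the size given above.

How it is judged:
On the way, in this order (a step that is already met when the one before it is completed fails the run):
1. both lids are lowered together and shut on the chest (value of joint outer_lid below 0.04 rad and value of joint inner_lid below 0.06 rad and angle between inner_lid_mid's own z axis and vertical below 0.08 rad), for 0.2 s.
2. the pin is home through the hasp and the front wall, with the lids still shut (x of pin_tip in the frame of wall_hole above 0.045 m and y of pin_tip in the frame of wall_hole between -0.012 and 0.012 m and z of pin_tip in the frame of wall_hole between -0.012 and 0.012 m and angle between the x axis of pin and the x axis of chest, either way round below 0.25 rad and value of joint outer_lid below 0.06 rad and angle between inner_lid_mid's own z axis and vertical below 0.08 rad), for 0.2 s.
At the end, for the whole second after the job is handed in: Outer lid held still by its handle, 0.55 to 1.0 rad open; inner lid shut within 0.08 rad; pin let go, its point 45 mm or more past the wall's outer face (fully home is 53 mm), within 12 mm of the hole's axis and 0.25 rad of its direction (value of joint outer_lid between 0.55 and 1 rad and value of joint inner_lid above 0.45 rad and (contact force between the fingers and outer_lid_c0 above 1 N or contact force between the fingers and outer_lid_c1 above 1 N or contact force between the fingers and outer_lid_c2 above 1 N) and contact force between the fingers and pin below 0.2 N and velocity of joint outer_lid between -0.1 and 0.1 rad/s and angle between inner_lid_mid's own z axis and vertical below 0.08 rad and x of pin_tip in the frame of wall_hole above 0.045 m and y of pin_tip in the frame of wall_hole between -0.012 and 0.012 m and z of pin_tip in the frame of wall_hole between -0.012 and 0.012 m and angle between the x axis of pin and the x axis of chest, either way round below 0.25 rad); the arm keeps its last pose, push and grip.
It fails at once if the lids slam: the outer lid falls faster than 3 rad/s (velocity of joint outer_lid below -3 rad/s).
It fails at once if the outer lid is parted from the inner lid while the inner lid is not shut (value of joint inner_lid above 0.2 rad and angle between inner_lid_mid's own z axis and vertical above 0.12 rad).
It fails at once if the seal pad case is shifted by more than 25 mm (distance of pad_case from where it was at the start of the episode above 0.025 m).
It fails at once if the grinding bowl is shifted by more than 25 mm (distance of bowl from where it was at the start of the episode above 0.025 m).
It fails at once if the brush stand is shifted by more than 25 mm (distance of brush_stand from where it was at the start of the episode above 0.025 m).
It also fails if it takes over 67 s, if anything falls off the work surface, if the arm or the gripper's body presses on something with over 40 N, if the wrist force passes 120 N, or if a joint passes its speed limit or range.

## Working session

There is one attempt and no reset: what is moved stays moved. The work goes in short steps, Python scripts to look and compute and a tool call to move; the robot and the scene stay as the last step left them, time stands still between calls to the robot, and variables do not carry over. Pictures are saved under pics/ and viewed, at most 10 in all, crops included, and the job is handed in when it is done.

Besides the shell and the picture viewer there is one more tool, called after ">>>" as name(argument=value, ...), one argument or row to a line, values as JSON. drive_tool: Moves the arm, as the interface text tells. Its arguments: {"type":"object","properties":{"plan":{"type":"array","items":{"type":"array"}},"squeeze":{"type":"number"}},"required":["plan"]}

```bash
mkdir -p pics; python3 - <<'E'
from rig import observe, imaging, manip
import cv2
for n in ("scene","side"):
    cv2.imwrite(f"pics/{n}0.png",imaging.get_image(n)[:,:,::-1])
    print(imaging.camera_model(n))
s=observe();print(s['time'],s['eef_pos'],s['eef_rot'],manip.pinch_z)
E
```

```text
{'fov_y': 45.720463148211145, 'cx': 315.241501729027, 'cy': 243.48607525283686, 'dist': array([-0.11227359,  0.        ,  0.        ,  0.        ,  0.        ]), 'rvec': array([ 0.96715579,  2.68507125, -0.76424368]), 'tvec': array([ 0.49779617, -0.20150346,  1.38478287])}
{'fov_y': 45.635132569354305, 'cx': 306.5109070468717, 'cy': 238.70807481965613, 'dist': array([0.0073556, 0.       , 0.       , 0.       , 0.       ]), 'rvec': array([ 1.02890146, -2.33092475,  1.13548371]), 'tvec': array([0.3200308 , 0.38356912, 0.9008928 ])}
0.1 [6.24420713e-01 5.81959310e-05 2.21528627e-01] [[ 2.22176119e-05  9.99998389e-01 -1.79486006e-03]
 [ 9.99999976e-01 -2.18292490e-05  2.16394353e-04]
 [ 2.16354824e-04 -1.79486483e-03 -9.99998366e-01]] 0.0187
```

View pics/scene0.png

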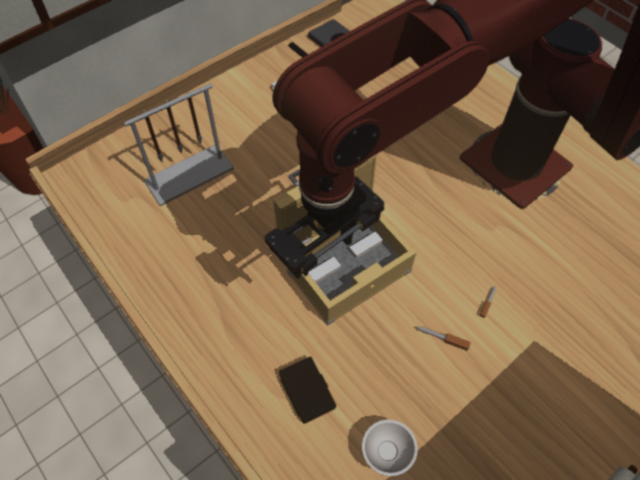

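View pics/side0.png

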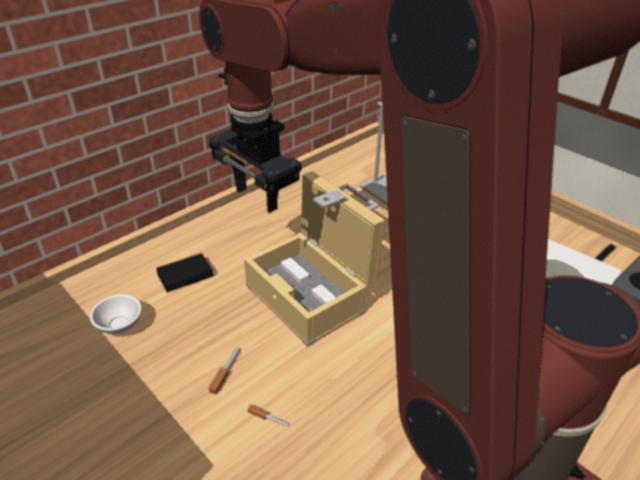

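Scene: chest around (350,260), pin candidates: big pin (418,328)-(469,346) and small pin (493,289)-(483,315); pad case (307,390), bowl (390,447), brush stand (190,165). Zooming in to measure.

```bash
cat > h.py <<'E'
import numpy as np, cv2
from rig import observe, imaging, manip
def model(n):
    m=imaging.camera_model(n); f=240/np.tan(np.radians(m['fov_y']/2))
    K=np.array([[f,0,m['cx']],[0,f,m['cy']],[0,0,1.]])
    if 'rvec' in m: R=cv2.Rodrigues(m['rvec'])[0]; t=np.array(m['tvec'])
    else:
        s=observe(); T=np.eye(4); T[:3,:3]=s['eef_rot']; T[:3,3]=s['eef_pos']
        W=np.linalg.inv(T@np.array(m['hand_eye'])); R=W[:3,:3]; t=W[:3,3]
    return K,np.array(m['dist']),R,t
def ray(n,uv,M=None):
    K,d,R,t=M or model(n)
    p=cv2.undistortPoints(np.array([[uv]],float),K,d)[0,0]
    return -R.T@t, R.T@np.array([p[0],p[1],1])
def onz(n,uv,z,M=None):
    c,v=ray(n,uv,M); return c+v*(z-c[2])/v[2]
def proj(n,P,M=None):
    K,d,R,t=M or model(n)
    return cv2.projectPoints(np.atleast_2d(P).astype(float),cv2.Rodrigues(R)[0],t,K,d)[0][:,0]
def tri(a,ua,b,ub):
    c1,v1=ray(a,ua);c2,v2=ray(b,ub)
    s=np.linalg.lstsq(np.c_[v1,-v2],c2-c1,rcond=None)[0]
    p,q=c1+s[0]*v1,c2+s[1]*v2
    return (p+q)/2,np.linalg.norm(p-q)
E
python3 - <<'E'
from h import *
a=cv2.imread('pics/scene0.png')[215:365,260:510]; b=cv2.imread('pics/side0.png')[170:440,190:400]
a=cv2.resize(a,None,fx=3.2,fy=3.2,interpolation=cv2.INTER_CUBIC); b=cv2.resize(b,None,fx=2.2,fy=2.2,interpolation=cv2.INTER_CUBIC)
cv2.imwrite('pics/a.png',a);cv2.imwrite('pics/b.png',b)
for n,p,q in(("scene",(418,328),(469,346)),("scene",(493,289),(483,315)),("side",(239,349),(214,389)),("side",(251,407),(288,425))):
    P,Q=onz(n,p,.008),onz(n,q,.008);print(n,P.round(3),Q.round(3),np.linalg.norm(P-Q).round(3))
E
```

```text
scene [0.506 0.156 0.008] [0.455 0.25  0.008] 0.107
scene [0.32  0.196 0.008] [0.382 0.223 0.008] 0.067
side [0.499 0.154 0.008] [0.454 0.244 0.008] 0.101
side [0.379 0.219 0.008] [0.308 0.194 0.008] 0.075
```

View pics/a.png

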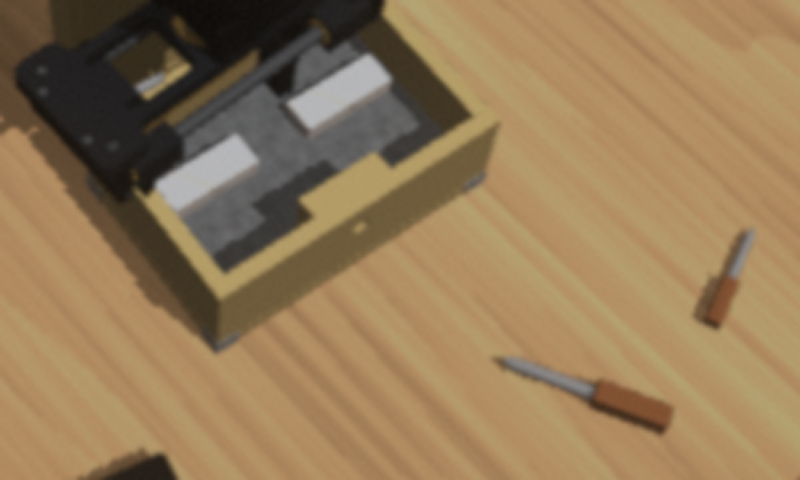

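View pics/b.png

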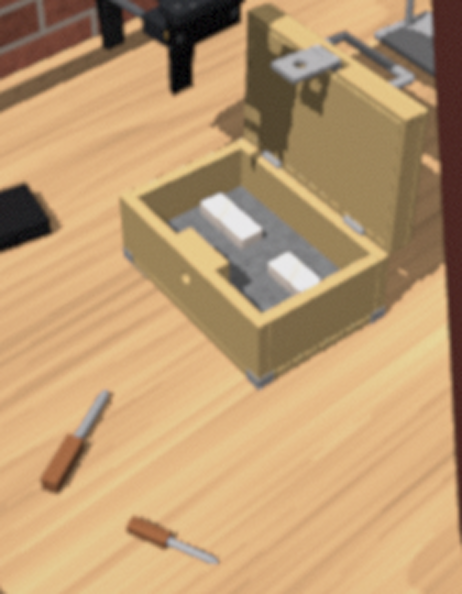

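The big pin measures about 105 mm (the small one about 70 mm), so the big one is the pin meant. Next I fit the chest pose.

```bash
cat > fit.py <<'E'
from h import *
from scipy.optimize import least_squares
S=lambda u,v:(u/3.2+260,v/3.2+215)
B=lambda u,v:(u/2.2+190,v/2.2+170)
obs=[("scene",(-75,110,80),S(220,300)),("scene",(-75,-110,80),S(498,122)),("scene",(-75,0,55),S(360,228)),("scene",(-75,110,0),S(217,348)),
("side",(-75,110,80),B(122,200)),("side",(-75,-110,80),B(260,322)),("side",(75,-110,80),B(386,254)),("side",(75,110,80),B(248,142)),("side",(-75,0,55),B(186,279)),("side",(-75,-110,0),B(258,383))]
# label guess: chest y left/right determined by yaw; chest x ~ -world y => chest y ~ +world x
Ms={n:model(n) for n in("scene","side")}
def W(p,l):
    c,s=np.cos(p[2]),np.sin(p[2]); l=np.array(l)/1000
    return np.array([p[0]+c*l[0]-s*l[1],p[1]+s*l[0]+c*l[1],l[2]])
def res(p): return np.concatenate([proj(n,W(p,l),Ms[n])[0]-o for n,l,o in obs])
if __name__=="__main__":
    r=least_squares(res,[.6,-.1,-1.6]);print(r.x.round(4),np.degrees(r.x[2]));print(r.fun.reshape(-1,2).round(1))
    p=r.x;np.save('chest.npy',p)
    print('hinge',W(p,(75,0,80)),'bar0',W(p,(-55,0,148)),'bar open',W(p,(75+71.8,0,208)),'hole',W(p,(-75,0,55)))
    b=proj("side",W(p,(75+71.8,0,208)),Ms["side"]);print('bar open px side',b, proj("scene",W(p,(75+71.8,0,208)),Ms["scene"]))
E
python3 fit.py
```

```text
[ 0.5225 -0.0353 -1.6581] -95.00259219406496
[[-0.4 -1.7]
 [ 0.8 -2. ]
 [ 0.2 -2.1]
 [-0.3  0.2]
 [-1.8 -2.8]
 [-1.1  2. ]
 [ 1.1 -0.1]
 [-2.3 -2.5]
 [-0.7 -1.3]
 [-0.4  2.9]]
hinge [ 0.51599083 -0.11003576  0.08      ] bar0 [0.52732693 0.01946904 0.148     ] bar open [ 0.50972981 -0.18156226  0.208     ] hole [0.52907095 0.03939285 0.055     ]
bar open px side [[360.70036683 195.38631984]] [[309.95581308 164.71897672]]
```

>>> drive_tool(
  plan=[
    [0.2,[0,0,1],0.14],
    [0.2,[0,0,1],0.14],
    [0.2,[-0.4,-0.5,1],0.14],
    [0.2,[-0.7,-1,1],0.14],
    [0.2,[-0.7,-1,0],0.14],
    [0.2,[-0.7,-1,0],0.14],
    [0.2,[-0.7,-1,0],0.14],
    [0.2,[-0.7,-1,0],0.14],
  ],
  squeeze=12,
)

```text
time: 0.9
eef_pos: [0.5265, -0.1382, 0.3221]
eef_rot: [[-0.903, 0.43, -0.001], [0.43, 0.903, 0.0], [0.001, -0.0, -1.0]]
ft_force: [0.4, 0.6, -0.1]
finger_gap: 0.604
grip_force: 0.0
```

```bash
python3 - <<'E'
from h import *
for u in((153,195),(232,170),(210,152)):print(onz("scene",u,0).round(3))
s=observe();print(s['time'],s['eef_pos'].round(4),s['finger_gap'],s['qpos'].round(2),np.degrees(np.arctan2(s['eef_rot'][1,1],s['eef_rot'][0,1])))
E
```

```text
[ 0.744 -0.482  0.   ]
[ 0.557 -0.424  0.   ]
[ 0.566 -0.506  0.   ]
0.9 [ 0.5265 -0.1382  0.3221] 0.6044686935881306 [-0.4  -0.02  1.6  -0.    1.56 -1.53] 64.5131280701886
```

>>> drive_tool(
  plan=[
    [0.2,[-0.33,-0.87,0],0.12],
    [0.2,[-0.33,-0.87,0],0.12],
    [0.2,[0,0,0],0.117],
    [0.2,[0,0,0],0],
    [0.2,[0,0,0],0],
  ],
)

```text
time: 1.4
eef_pos: [0.5109, -0.1808, 0.3222]
eef_rot: [[-0.995, 0.097, -0.0], [0.097, 0.995, 0.0], [0.001, 0.0, -1.0]]
ft_force: [-0.1, 0.4, 0.1]
finger_gap: 0.603
grip_force: 0.0
```

```bash
python3 - <<'E'
from h import *
s=observe();print(s['time'],s['eef_pos'].round(4),s['finger_gap'],s['qpos'].round(2),np.degrees(np.arctan2(s['eef_rot'][1,1],s['eef_rot'][0,1])))
M=model("wrist");im=imaging.get_image("wrist");side=imaging.get_image("side")
from fit import W; p=np.load('chest.npy')
a,b=proj("wrist",[W(p,(146.8,-45,208)),W(p,(146.8,45,208))],M);print(a,b)
o=im[:,:,::-1].copy()
np.save('w1.npy',im)
c=cv2.resize(side[150:330,240:410,::-1],None,fx=2.6,fy=2.6)
o=np.hstack([cv2.resize(o,(600,450)),]);
cv2.imwrite('pics/w1.png',o);cv2.imwrite('pics/side1.png',side[:,:,::-1])
E
```

```text
1.4 [ 0.5109 -0.1808  0.3222] 0.6029590874496086 [-0.49 -0.03  1.61  0.    1.56 -1.96] 84.44879079900147
[307.55410438 168.6101584 ] [309.11886377 297.68181435]
```

View pics/w1.png

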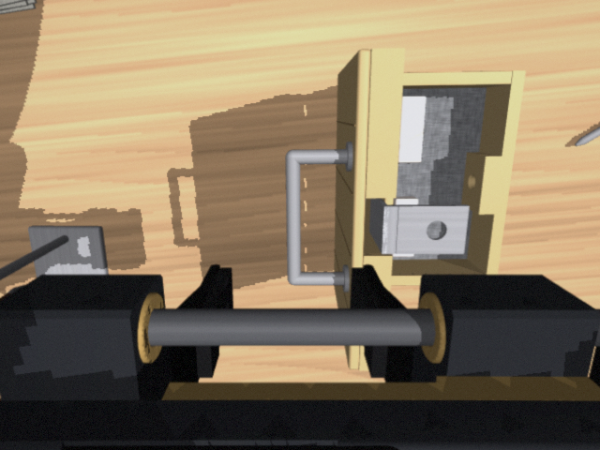

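Bar seen at displayed (293,157)-(293,279), i.e. within 3 mm of prediction (slightly towards the front). I narrow the fingers so one fits between bar and lid, then descend.

>>> drive_tool(
  plan=[
    [-0.17,[0,0,0],0.01],
    [-0.17,[0,0,0],0],
    [-0.17,[0,0,-0.8],0],
    [-0.17,[0,0,-1],0],
    [-0.17,[0,0,-1],0],
    [-0.17,[0,0,-1],0],
    [-0.17,[0,0,-1],0],
    [-0.17,[0,0,-0.5],0],
  ],
)

```text
time: 2.3
eef_pos: [0.5099, -0.1802, 0.1875]
eef_rot: [[-0.996, 0.084, -0.003], [0.084, 0.996, 0.002], [0.003, 0.001, -1.0]]
ft_force: [-0.4, 1.7, 0.2]
finger_gap: 0.414
grip_force: 0.0
```

>>> drive_tool(
  plan=[
    [-0.5,[0,0,0],0],
    [-0.8,[0,0,0],0],
    [-1,[0,0,0],0],
    [-1,[0,0,0],0],
    [-1,[0,0,0],0],
    [-1,[0,0,0],0],
  ],
  squeeze=12,
)

```text
time: 2.9
eef_pos: [0.512, -0.1796, 0.1916]
eef_rot: [[-0.997, 0.083, 0.003], [0.083, 0.997, 0.002], [-0.002, 0.002, -1.0]]
ft_force: [0.5, 6.9, 3.2]
finger_gap: 0.108
grip_force: 12.0
```

```bash
python3 - <<'E'
import numpy as np
P=lambda t:np.array([.13*np.cos(t)-.068*np.sin(t),.13*np.sin(t)+.068*np.cos(t)])
for t in np.arange(1.6,0.01,-.1):
    d=(P(t-.1)-P(t))/.025; print(round(t-.1,1),(d[0]*.087).round(2),(d[0]*.996).round(2),d[1].round(2))
E
```

```text
1.5 0.05 0.52 0.26
1.4 0.05 0.55 0.21
1.3 0.05 0.56 0.15
1.2 0.05 0.58 0.09
1.1 0.05 0.58 0.04
1.0 0.05 0.58 -0.02
0.9 0.05 0.58 -0.08
0.8 0.05 0.57 -0.14
0.7 0.05 0.55 -0.19
0.6 0.05 0.53 -0.25
0.5 0.04 0.5 -0.3
0.4 0.04 0.47 -0.35
0.3 0.04 0.43 -0.4
0.2 0.03 0.39 -0.44
0.1 0.03 0.35 -0.47
-0.0 0.03 0.3 -0.51
```

>>> drive_tool(
  plan=[
    [-1,[0.02,0.26,0.13],0],
    [-1,[0.03,0.26,0.13],0],
    [-1,[0.05,0.55,0.21],0],
    [-1,[0.05,0.56,0.15],0],
    [-1,[0.05,0.58,0.09],0],
    [-1,[0.05,0.58,0.04],0],
    [-1,[0.05,0.58,-0.02],0],
    [-1,[0,0,0],0],
  ],
  squeeze=18,
)

```text
time: 3.7
eef_pos: [0.5191, -0.094, 0.2085]
eef_rot: [[-0.997, 0.082, 0.001], [0.082, 0.997, 0.001], [-0.001, 0.001, -1.0]]
ft_force: [3.5, 0.6, 4.6]
finger_gap: 0.108
grip_force: 18.0
```

>>> drive_tool(
  plan=[
    [-1,[0.05,0.58,-0.08],0],
    [-1,[0.05,0.57,-0.14],0],
    [-1,[0.05,0.55,-0.19],0],
    [-1,[0.05,0.53,-0.25],0],
    [-1,[0.04,0.5,-0.3],0],
    [-1,[0.04,0.47,-0.35],0],
    [-1,[0.04,0.43,-0.4],0],
    [-1,[0,0,0],0],
  ],
)

```text
time: 4.5
eef_pos: [0.5261, -0.0037, 0.1635]
eef_rot: [[-0.997, 0.083, -0.001], [0.083, 0.997, 0.002], [0.001, 0.002, -1.0]]
ft_force: [5.3, 2.8, -0.2]
finger_gap: 0.103
grip_force: 18.0
```

>>> drive_tool(
  plan=[
    [-1,[0.03,0.39,-0.44],0],
    [-1,[0.02,0.18,-0.23],0],
    [-1,[0.02,0.17,-0.24],0],
    [-1,[0.02,0.15,-0.25],0],
    [-1,[0.01,0.15,-0.26],0],
    [-1,[0,0,-0.15],0],
    [-1,[0,0,0],0],
    [-1,[0,0,0],0],
  ],
)

```text
time: 5.3
eef_pos: [0.5286, 0.0215, 0.1269]
eef_rot: [[-0.996, 0.084, -0.001], [0.084, 0.996, 0.002], [0.001, 0.002, -1.0]]
ft_force: [-3.4, 7.3, 7.9]
finger_gap: 0.107
grip_force: 18.1
```

>>> drive_tool(
  plan=[
    [-0.6,[0,0,0.1],0],
    [-0.3,[0,0,0.1],0],
    [-0.2,[0,0,0],0],
    [-0.2,[0,0,0.6],0],
    [-0.2,[0,0,1],0],
    [-0.2,[0,0,1],0],
    [-0.2,[0,0,1],0],
    [-0.2,[0,0,1],0],
  ],
)

```text
time: 6.1
eef_pos: [0.5289, 0.0196, 0.2483]
eef_rot: [[-0.996, 0.084, 0.001], [0.084, 0.996, -0.001], [-0.001, -0.0, -1.0]]
ft_force: [0.4, 0.3, 0.2]
finger_gap: 0.403
grip_force: 0.0
```

>>> drive_tool(
  plan=[
    [0,[-0.3,1,0],-0.126],
    [0,[-0.3,1,0],-0.126],
    [0,[-0.3,1,0],-0.126],
    [0,[-0.3,1,0],-0.126],
    [0,[-0.3,1,0],-0.126],
    [0,[-0.3,1,0],-0.126],
    [0,[-0.3,1,0],-0.126],
    [0,[0,0.5,0],-0.126],
  ],
)

```text
time: 6.9
eef_pos: [0.4757, 0.209, 0.2474]
eef_rot: [[-0.457, 0.889, 0.0], [0.889, 0.457, 0.0], [0.0, 0.001, -1.0]]
ft_force: [0.4, -0.1, -1.3]
finger_gap: 0.501
grip_force: 0.0
```

>>> drive_tool(
  plan=[
    [0,[0,0,0],0],
    [0,[0,0,0],0],
  ],
)

```text
time: 7.1
eef_pos: [0.4766, 0.2071, 0.2468]
eef_rot: [[-0.464, 0.886, 0.0], [0.886, 0.464, -0.001], [-0.001, 0.0, -1.0]]
ft_force: [0.3, 0.1, -0.8]
finger_gap: 0.498
grip_force: 0.0
```

```bash
python3 - <<'E'
from h import *
s=observe();print(s['time'],s['eef_pos'].round(4),s['finger_gap'],s['ft_force'].round(1),np.degrees(np.arctan2(s['eef_rot'][1,1],s['eef_rot'][0,1])))
M=model("wrist");np.savez('w2.npz',R=M[2],t=M[3]);im=imaging.get_image("wrist");cv2.imwrite('pics/w2.png',im[:,:,::-1])
sd=imaging.get_image("side");cv2.imwrite('pics/side2.png',sd[:,:,::-1])
E
```

```text
7.1 [0.4766 0.2071 0.2468] 0.49789324452523764 [ 0.3  0.1 -0.8] 27.669262535059975
```

View pics/w2.png

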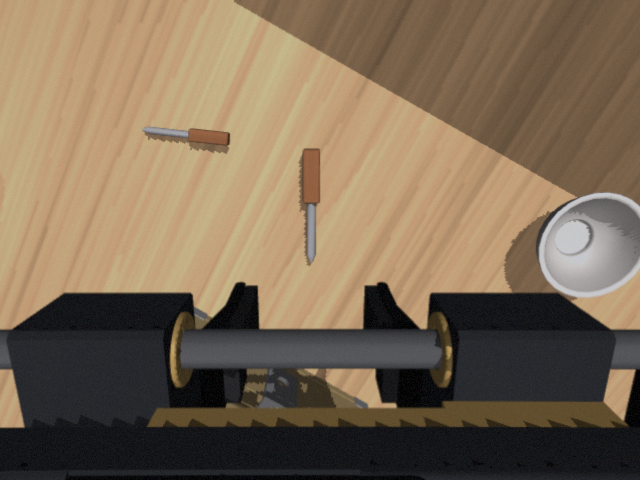

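```bash
python3 - <<'E'
from h import *
M=model("wrist")
e,m,t=onz("wrist",(311.5,149),.016,M),onz("wrist",(312,202.5),.016,M),onz("wrist",(310.5,263),.008,M)
print(e.round(4),m.round(4),t.round(4),np.linalg.norm(m-e),np.linalg.norm(t-m),np.linalg.norm(t-e))
d=(t-e)[:2];d/=np.linalg.norm(d);print(np.degrees(np.arctan2(d[1],d[0])))
g=e[:2]+.016*d;print('grasp',g,(g-observe()['eef_pos'][:2])/.025)
print(np.linalg.norm(onz("wrist",(231,139),.01,M)-onz("wrist",(143,130),.006,M)))
E
```

```text
[0.4531 0.2518 0.016 ] [0.4762 0.2085 0.016 ] [0.5039 0.1524 0.008 ] 0.04909140194889994 0.06304935809148311 0.1119028602692725
-62.96622576274968
grasp [0.46039149 0.23757911] [-0.65391284  1.23811999]
0.08130250720512665
```

Pin found: grip end (311,149), shoulder (312,203), tip (311,263); lengths 49 + 63 mm match the listed pin (lookalike is 81 mm).

>>> drive_tool(
  plan=[
    [0,[-0.33,0.62,0],-0.01],
    [0,[-0.32,0.62,-1],0],
    [0,[0,0,-1],0],
    [0,[0,0,-1],0],
    [0,[0,0,-1],0],
    [0,[0,0,-1],0],
    [0,[0,0,-1],0],
    [0,[0,0,-1],0],
  ],
)

```text
time: 8.0
eef_pos: [0.4606, 0.2375, 0.0705]
eef_rot: [[-0.452, 0.892, 0.0], [0.892, 0.452, -0.0], [-0.0, 0.0, -1.0]]
ft_force: [0.2, -0.0, -0.7]
finger_gap: 0.5
grip_force: 0.0
```

>>> drive_tool(
  plan=[
    [0,[0,0,-1],0],
    [0,[0,0,-0.8],0],
    [0,[0,0,-0.5],0],
    [0,[0,0,0],0],
    [0,[0,0,0],0],
  ],
)

```text
time: 8.5
eef_pos: [0.4608, 0.2383, 0.0143]
eef_rot: [[-0.452, 0.892, 0.0], [0.892, 0.452, 0.0], [-0.0, 0.0, -1.0]]
ft_force: [0.7, 0.2, 0.3]
finger_gap: 0.502
grip_force: 0.0
```

>>> drive_tool(
  plan=[
    [0,[0,0,-0.25],0],
    [0,[0,0,-0.18],0],
    [0,[0,0,0],0],
    [-0.5,[0,0,0],0],
    [-1,[0,0,0],0],
    [-1,[0,0,0],0],
    [-1,[0,0,0],0],
    [-1,[0,0,0],0],
  ],
  squeeze=15,
)

```text
time: 9.3
eef_pos: [0.4604, 0.2386, 0.0032]
eef_rot: [[-0.452, 0.892, 0.0], [0.892, 0.452, 0.0], [-0.0, 0.0, -1.0]]
ft_force: [-0.4, -0.1, -0.3]
finger_gap: 0.182
grip_force: 15.0
```

>>> drive_tool(
  plan=[
    [-1,[0,0,0.6],0],
    [-1,[0,0,0.6],0],
    [-1,[0.4,-0.3,0.67],-0.11],
    [-1,[0.7,-0.5,0],-0.11],
    [-1,[0.7,-0.5,0],-0.11],
    [-1,[0.7,-0.5,0],-0.11],
    [-1,[0.7,-0.6,0],-0.119],
    [-1,[0,0,0],0],
  ],
)

```text
time: 10.1
eef_pos: [0.5433, 0.1771, 0.0521]
eef_rot: [[0.094, 0.996, 0.004], [0.996, -0.094, 0.0], [0.001, 0.004, -1.0]]
ft_force: [-0.3, -0.6, -1.1]
finger_gap: 0.185
grip_force: 15.0
```

>>> drive_tool(
  plan=[
    [-1,[0,0,0],0],
    [-1,[0,0,0],0],
  ],
)

```text
time: 10.3
eef_pos: [0.5398, 0.179, 0.0503]
eef_rot: [[0.088, 0.996, 0.0], [0.996, -0.088, 0.0], [0.0, 0.0, -1.0]]
ft_force: [-0.5, -0.2, 0.1]
finger_gap: 0.185
grip_force: 15.0
```

```bash
python3 - <<'E'
from h import *
s=observe();print(s['time'],s['eef_pos'].round(4),s['ft_force'].round(1),np.degrees(np.arctan2(s['eef_rot'][1,1],s['eef_rot'][0,1])))
for n in("scene","side"):
    im=imaging.get_image(n);cv2.imwrite(f'pics/{n}3.png',im[:,:,::-1])
a=cv2.imread('pics/scene3.png')[170:370,240:480];b=cv2.imread('pics/side3.png')[200:400,180:420]
f=lambda q:cv2.resize(q,(400*240//200*1,400),interpolation=cv2.INTER_CUBIC)
cv2.imwrite('pics/ab3.png',np.hstack([cv2.resize(a[:,:200],None,fx=2,fy=2,interpolation=cv2.INTER_CUBIC),cv2.resize(b[:,:200],None,fx=2,fy=2,interpolation=cv2.INTER_CUBIC)]))
E
```

```text
10.3 [0.5398 0.179  0.0503] [-0.5 -0.2  0.1] -5.059651678224041
```

View pics/ab3.png

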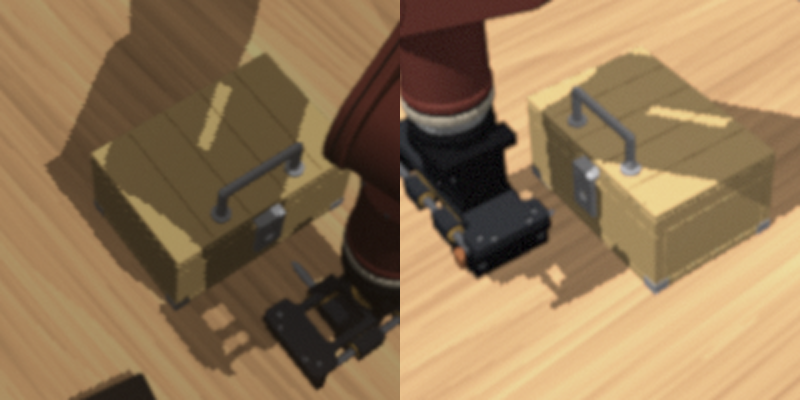

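>>> drive_tool(
  plan=[
    [-1,[-0.03,-0.4,0],0],
    [-1,[-0.04,-0.4,0],0],
    [-1,[0,0,0],0],
    [-1,[0,0,0],0],
  ],
)

```text
time: 10.8
eef_pos: [0.5384, 0.158, 0.0498]
eef_rot: [[0.091, 0.996, -0.0], [0.996, -0.091, 0.0], [0.0, -0.0, -1.0]]
ft_force: [-0.1, 0.3, -0.3]
finger_gap: 0.185
grip_force: 15.0
```

```bash
python3 - <<'E'
from h import *
from fit import W
s=observe();e=s['eef_pos'];d=s['eef_rot'][:,0]*-1;print(s['time'],e.round(4),d.round(3))
im=imaging.get_image("scene");side=imaging.get_image("side")
cv2.imwrite('pics/scene4.png',im[:,:,::-1])
tip=e+.0966*d+[0,0,.0048]
p=np.load('chest.npy');p[1]+=.0025
hh=W(p,(-82,0,55));
pts=[tip,tip-.05*d,hh,W(p,(-82,-16,55)),W(p,(-82,16,55)),W(p,(-75,110,0)),W(p,(-75,-110,0)),W(p,(-75,110,108)),W(p,(-75,-110,108)),W(p,(75,110,108)),W(p,(75,-110,108)),W(p,(-55,45,148)),W(p,(-55,-45,148))]
print(tip,hh);P=proj("scene",np.array(pts));print(P.round(1))
c=im[250:330,335:435,::-1];c=cv2.resize(c,None,fx=7,fy=7,interpolation=cv2.INTER_CUBIC)
for q in P[:7]:
    x,y=((q-[335,250]+.5)*7).astype(int);cv2.circle(c,(x,y),3,(0,0,255),-1)
cv2.imwrite('pics/c4.png',c)
E
```

```text
10.8 [0.5384 0.158  0.0498] [-0.091 -0.996 -0.   ]
[0.52966249 0.06182094 0.0545896 ] [0.52968135 0.04886619 0.055     ]
[[380.  292.1]
 [395.6 310.8]
 [375.6 287.6]
 [381.9 283.5]
 [369.3 291.6]
 [328.3 324.8]
 [411.6 271.1]
 [329.5 301.5]
 [419.4 244.8]
 [285.7 245.4]
 [373.4 194.8]
 [352.2 266.2]
 [390.  242.9]]
```

View pics/c4.png

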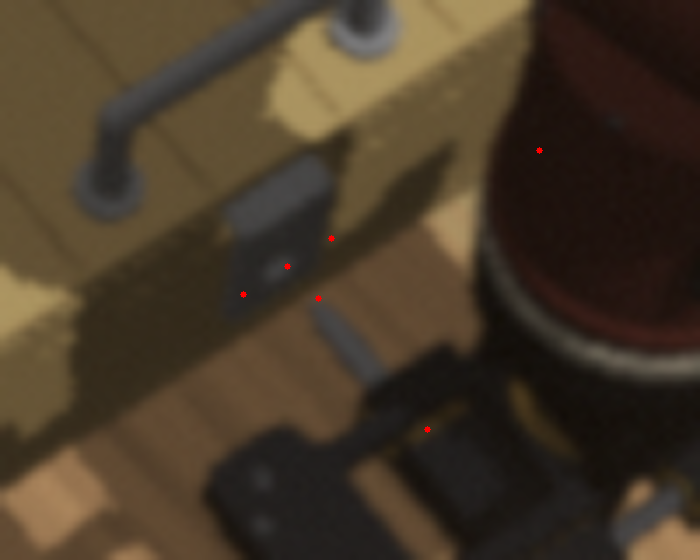

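Hole seen at crop (278,269), tip at (318,308): relative to projection the hole is ~1 mm further in +x; correct by 2 mm and feel the way in.

>>> drive_tool(
  plan=[
    [-1,[0.08,0,0],0],
    [-1,[-0.025,-0.28,0.01],0],
    [-1,[-0.025,-0.28,0],0],
    [-1,[-0.02,-0.2,0],0],
    [-1,[0,0,0],0],
  ],
)

```text
time: 11.4
eef_pos: [0.5386, 0.1386, 0.05]
eef_rot: [[0.091, 0.996, -0.0], [0.996, -0.091, -0.0], [-0.0, -0.0, -1.0]]
ft_force: [-0.0, 1.0, 0.1]
finger_gap: 0.182
grip_force: 15.0
```

>>> drive_tool(
  plan=[
    [-1,[-0.01,-0.12,0],0],
    [-1,[-0.01,-0.12,0],0],
    [-1,[0,0,0],0],
  ],
)

```text
time: 11.7
eef_pos: [0.5382, 0.1332, 0.05]
eef_rot: [[0.09, 0.996, -0.0], [0.996, -0.09, -0.0], [-0.0, -0.0, -1.0]]
ft_force: [0.5, 0.3, -0.9]
finger_gap: 0.183
grip_force: 15.0
```

Tip is inside with no force; continue.

>>> drive_tool(
  plan=[
    [-1,[-0.018,-0.2,0],0],
    [-1,[-0.018,-0.2,0],0],
    [-1,[-0.018,-0.2,0],0],
    [-1,[0,0,0],0],
  ],
)

```text
time: 12.1
eef_pos: [0.5368, 0.1178, 0.05]
eef_rot: [[0.091, 0.996, -0.0], [0.996, -0.091, -0.0], [-0.0, -0.0, -1.0]]
ft_force: [-0.1, -0.4, -0.6]
finger_gap: 0.182
grip_force: 15.0
```

>>> drive_tool(
  plan=[
    [-1,[-0.018,-0.2,0],0],
    [-1,[-0.018,-0.2,0],0],
    [-1,[-0.018,-0.2,0],0],
    [-1,[0,0,0],0],
  ],
)

```text
time: 12.5
eef_pos: [0.5355, 0.1028, 0.05]
eef_rot: [[0.091, 0.996, -0.0], [0.996, -0.091, -0.0], [-0.0, -0.0, -1.0]]
ft_force: [0.3, 0.5, -1.2]
finger_gap: 0.184
grip_force: 15.0
```

>>> drive_tool(
  plan=[
    [-1,[-0.018,-0.2,0],0],
    [-1,[-0.018,-0.2,0],0],
    [-1,[-0.01,-0.12,0],0],
    [-1,[0,0,0],0],
  ],
)

```text
time: 12.9
eef_pos: [0.5344, 0.09, 0.0501]
eef_rot: [[0.09, 0.996, 0.0], [0.996, -0.09, -0.0], [-0.0, 0.0, -1.0]]
ft_force: [1.0, -0.1, 0.3]
finger_gap: 0.181
grip_force: 15.0
```

>>> drive_tool(
  plan=[
    [-1,[-0.007,-0.08,0],0],
    [-1,[-0.007,-0.08,0],0],
    [-1,[0,0,0],0],
  ],
)

```text
time: 13.2
eef_pos: [0.534, 0.0863, 0.05]
eef_rot: [[0.09, 0.996, -0.0], [0.996, -0.09, -0.0], [-0.0, -0.0, -1.0]]
ft_force: [-0.3, -0.2, -0.6]
finger_gap: 0.184
grip_force: 15.0
```

>>> drive_tool(
  plan=[
    [-1,[-0.007,-0.08,0],0],
    [-1,[-0.007,-0.08,0],0],
    [-1,[0,0,0],0],
  ],
)

```text
time: 13.5
eef_pos: [0.5338, 0.0839, 0.0501]
eef_rot: [[0.09, 0.996, 0.001], [0.996, -0.09, 0.003], [0.003, 0.0, -1.0]]
ft_force: [0.8, 7.2, -0.7]
finger_gap: 0.18
grip_force: 15.0
```

>>> drive_tool(
  plan=[
    [-1,[-0.007,-0.08,0],0],
    [-1,[-0.003,-0.04,0],0],
    [-1,[0,0,0],0],
  ],
)

```text
time: 13.8
eef_pos: [0.5338, 0.0836, 0.0503]
eef_rot: [[0.091, 0.996, 0.001], [0.996, -0.091, 0.007], [0.007, 0.001, -1.0]]
ft_force: [1.4, 17.4, -0.5]
finger_gap: 0.183
grip_force: 15.0
```

Contact at the expected depth (17 N): pin home. Release and go to the handle.

>>> drive_tool(
  plan=[
    [-1,[0,0.04,0],0],
    [-0.3,[0,0,0],0],
    [0,[0,0,0],0],
    [0,[0,0,0],0],
    [0,[0,0,0],0],
  ],
)

```text
time: 14.3
eef_pos: [0.5334, 0.0801, 0.05]
eef_rot: [[0.09, 0.996, -0.0], [0.996, -0.09, -0.0], [-0.0, -0.0, -1.0]]
ft_force: [-0.3, -0.0, 0.8]
finger_gap: 0.45
grip_force: 0.0
```

>>> drive_tool(
  plan=[
    [0,[0,0.0,0.5],0],
    [0,[0,0.1,1],0],
    [0,[0,0.2,1],0],
    [0,[0,0,1],0.1],
    [0,[0,0,1],0.14],
    [0,[0,0,1],0.14],
    [0,[0,0,1],0.14],
    [0,[0,0,0.5],0.14],
  ],
)

```text
time: 15.1
eef_pos: [0.5347, 0.0878, 0.229]
eef_rot: [[-0.544, 0.839, 0.005], [0.839, 0.544, -0.0], [-0.003, 0.004, -1.0]]
ft_force: [1.1, 1.0, -0.2]
finger_gap: 0.498
grip_force: 0.0
```

>>> drive_tool(
  plan=[
    [-0.1,[-0.05,-0.5,0],0.14],
    [-0.1,[-0.05,-0.5,0],0.14],
    [-0.1,[-0.05,-0.5,0],0.14],
    [-0.1,[-0.05,-0.5,0],0.14],
    [-0.1,[0,-0.5,0],0.14],
    [-0.1,[0,-0.3,0],0.14],
    [-0.1,[0,0,0],0.072],
    [-0.1,[0,0,0],0],
  ],
)

```text
time: 15.9
eef_pos: [0.5286, 0.0175, 0.2261]
eef_rot: [[-0.996, 0.089, 0.001], [0.089, 0.996, -0.0], [-0.001, -0.0, -1.0]]
ft_force: [-0.2, 0.3, 0.7]
finger_gap: 0.451
grip_force: 0.0
```

```bash
python3 - <<'E'
from h import *
s=observe();print(s['time'],s['eef_pos'].round(4),s['ft_force'].round(1),np.degrees(np.arctan2(s['eef_rot'][1,1],s['eef_rot'][0,1])))
a=imaging.get_image("wrist");b=imaging.get_image("scene")[170:350,260:440]
o=np.hstack([cv2.resize(a,(400,300)),cv2.resize(b,(300,300),interpolation=cv2.INTER_CUBIC)])
cv2.imwrite('pics/ab5.png',o[:,:,::-1])
E
```

```text
15.9 [0.5286 0.0175 0.2261] [-0.2  0.3  0.7] 84.89367147303919
```

View pics/ab5.png

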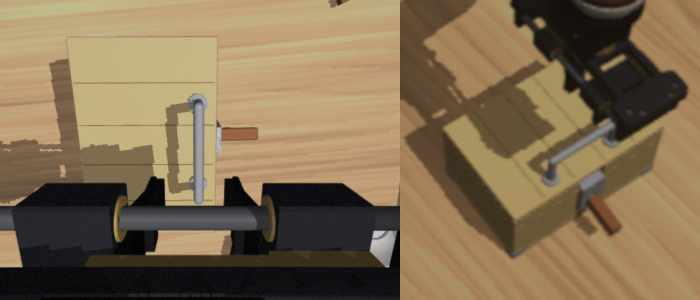

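The pin grip sits flush on the hasp (wrist view (240,133)) and straight; lids shut, bar between the fingers. Grasp the handle.

>>> drive_tool(
  plan=[
    [-0.1,[0,0.16,0],0],
    [-0.1,[0,0,-1],0],
    [-0.1,[0,0,-1],0],
    [-0.1,[0,0,-1],0],
    [-0.1,[0,0,-0.8],0],
    [-0.1,[0,0,0],0],
  ],
)

```text
time: 16.6
eef_pos: [0.5259, 0.0227, 0.1269]
eef_rot: [[-0.996, 0.089, -0.006], [0.089, 0.996, 0.001], [0.006, 0.0, -1.0]]
ft_force: [-0.3, -0.1, 0.2]
finger_gap: 0.452
grip_force: 0.0
```

>>> drive_tool(
  plan=[
    [-0.6,[0,0,0],0],
    [-1,[0,0,0],0],
    [-1,[0,0,0],0],
    [-1,[0,0,0],0],
    [-1,[0,0,0],0],
    [-1,[0,0,0],0],
  ],
  squeeze=30,
)

```text
time: 17.2
eef_pos: [0.529, 0.0215, 0.1309]
eef_rot: [[-0.996, 0.089, 0.001], [0.089, 0.996, -0.001], [-0.001, -0.001, -1.0]]
ft_force: [-0.4, -2.9, 4.2]
finger_gap: 0.103
grip_force: 30.0
```

>>> drive_tool(
  plan=[
    [-1,[-0.015,-0.15,0.27],0],
    [-1,[-0.015,-0.15,0.26],0],
    [-1,[-0.015,-0.17,0.24],0],
    [-1,[-0.015,-0.18,0.23],0],
    [-1,[-0.03,-0.39,0.44],0],
    [-1,[-0.04,-0.43,0.4],0],
    [-1,[0,0,0],0],
  ],
)

```text
time: 17.9
eef_pos: [0.5258, -0.015, 0.1777]
eef_rot: [[-0.996, 0.09, 0.002], [0.09, 0.996, 0.001], [-0.002, 0.001, -1.0]]
ft_force: [2.2, 4.8, 2.1]
finger_gap: 0.099
grip_force: 30.0
```

>>> drive_tool(
  plan=[
    [-1,[-0.04,-0.47,0.35],0],
    [-1,[-0.04,-0.5,0.3],0],
    [-1,[-0.05,-0.53,0.25],0],
    [-1,[-0.05,-0.55,0.19],0],
    [-1,[0,0,0],0],
    [-1,[0,0,0],0],
    [-1,[0,0,0],0],
    [-1,[0,0,0],0],
  ],
)

```text
time: 18.7
eef_pos: [0.5214, -0.0651, 0.205]
eef_rot: [[-0.996, 0.088, 0.002], [0.088, 0.996, 0.001], [-0.002, 0.001, -1.0]]
ft_force: [-1.0, 3.5, 8.7]
finger_gap: 0.105
grip_force: 30.0
```

```bash
python3 - <<'E'
from h import *
s=observe();print(s['time'],s['eef_pos'].round(4),s['ft_force'].round(1),s['qd'].round(3),s['grip_force'])
a=imaging.get_image("side")[180:380,180:420];b=imaging.get_image("scene")[150:350,240:480]
o=np.hstack([cv2.resize(a,(400,333),interpolation=cv2.INTER_CUBIC),cv2.resize(b,(400,333),interpolation=cv2.INTER_CUBIC)])
cv2.imwrite('pics/ab6.png',o[:,:,::-1])
E
```

```text
18.7 [ 0.5214 -0.0651  0.205 ] [-1.   3.5  8.7] [ 0.002  0.002 -0.001  0.001  0.    -0.   ] 30.00977396965027
```

View pics/ab6.png

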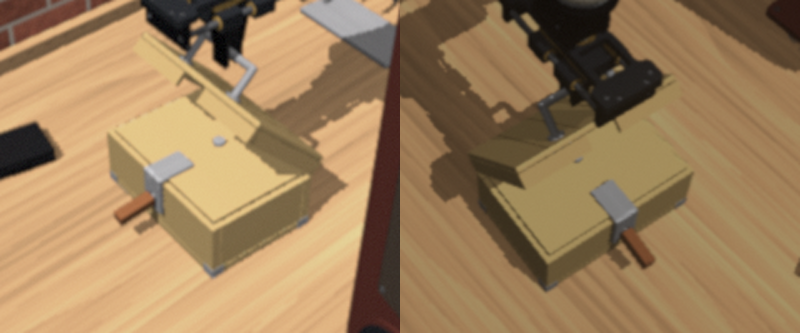

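The outer lid is up about 0.79 rad (bar 43 mm in front of the hinge line) and held still; the inner lid is shut and the pin is home. Handing in.

```bash
python3 -c "
from rig import manip; print(manip.finish_job())"
```

```text
the job is handed in; nothing more can be done
None
```

The job is handed in: the lids were lowered together and shut without slamming, the lock pin is fully home, the inner lid is shut, and the gripper holds the outer lid by its handle at about 45°; the judge returned no verdict.

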